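# Turn the jar carousel to its stop, crack the large jar's sticky lid and hold it ajar

### The job

On the bench carousel of airtight chip jars, turn the disc until it clicks into its stop, with the large jar in front of the small steel catch. Then pull the large jar's lid free of its sticky rubber seal without letting it fly up, and finish while still holding it level and still, straight over the jar and about 25 mm above its rim, so that a colleague can slip a humidity probe in while little damp air gets to the chips. The lid stays shut until the carousel is on its stop and the carousel stays there; the small tin stays standing on the disc, and the other things on the bench are left alone.

Things in the scene. Friction and masses are not known exactly. Their poses are not given: they have to be found in the camera images.
- turn_axis (a point): the carousel's upright axis, at the disc's top face, 30 mm above the bench. Fixed; x points straight away from the catch (a small steel housing, 42 mm high, on the bench 172 to 220 mm from the axis, on the robot's side of the disc, at most 0.25 rad off the line to -x), y to the left of that, z up. At the stop the large jar lies on this frame's negative x axis
- turntable: the carousel: disc 320 mm across, bare aluminium, top 30 mm above the bench, turning about turn_axis, with the large jar, two small jars (59 mm across, 87 mm up to 105 mm with knobs) and a turning knob fixed on it. It starts 0.9 to 2.1 rad counterclockwise (from above) of its stop: turn it clockwise. Origin on the axis, 18 mm above the bench; the large jar is towards its -x
- jar_mouth (a point): centre of the large jar's rim, 85 mm from the axis, 105 mm up; moves with the disc. Clear jar 90 mm across, 75 mm high. The stop is a spring ball that drops between two pins in the disc's rim: from 0.12 to 0.06 rad before it push with about 6 N at the knob, then it draws itself in, to 0.01 rad; leaving takes about 6 N; elsewhere 1 N turns the disc and it stays where left
- turn_knob (a point): black round turning knob standing on the disc, 142 mm from the axis; grip part 24 mm across, 64 to 95 mm above the bench (a little narrower at its ends), on a 12 mm stem; this point is on its centre line, 80 mm above the bench. It moves with the disc, always 60 degrees clockwise (from above) of the large jar
- jar_lid: the large jar's loose lid, 0.2 kg: plate 92 mm across, 7 mm thick, 22 mm deep plug below, steel knob on top. Origin at the centre of the plate's underside, level with the rim when shut; z up. A rubber ring in the neck grips the plug: pulling up meets a peak of 11 to 19 N, 3 to 6 mm up; past it the ring nudges the lid up, and from 13 mm only its weight is left. Let go, it drops onto the ring
- lid_knob (a point): where to grip the lid: centre line of its steel knob, 33 mm above the plate's underside, 138 mm above the bench when shut; the knob is round, 26 mm across from 25 to 40 mm above the plate's underside, tapering to 20 mm at its top at 45 mm, with a 16 mm neck below
- tin: small round dark metal tin, 32 mm across, 21 mm high, standing loose on the disc 120 mm from the axis, 60 degrees counterclockwise of the large jar; it rides along as the disc turns. Origin under its centre, z up
- flux_tub: bystander: white round tub with lid, 53 mm across, 25 mm high, near the carousel; origin under its centre
- circuit_board: bystander: green circuit board 70 x 45 x 4 mm lying near the carousel; origin under its centre
- cutters: bystander: side cutters with red handles, about 130 mm long, 12 mm high, lying near the carousel; origin near the pivot, jaws to +x
- solder_spool: bystander: solder spool standing on its flange, 58 mm across, 38 mm high, beyond the carousel; origin under its centre
- tip_cleaner: bystander: round pot with brass wool, 68 mm across, 45 mm high; origin under its centre
- screwdriver: bystander: screwdriver 170 mm long lying on the bench to the robot's right
Things that resemble listed ones, but are neither listed nor needed, are in the scene too. What is shaped like the jar_lid but green or purple is not meant.

How it is judged (in metres and radians):
On the way, in this order (a step that is already met when the one before it is completed fails the run):
1. the carousel rests on its stop with the lid still shut (y of jar_mouth in the frame of turn_axis between -0.005 and 0.005 m and x of jar_mouth in the frame of turn_axis below -0.07 m and z of jar_lid in the frame of jar_mouth below 0.004 m and angular speed of turntable below 0.1 rad/s), for 0.3 s.
2. the lid has broken free of its seal with the carousel on its stop (y of jar_mouth in the frame of turn_axis between -0.006 and 0.006 m and x of jar_mouth in the frame of turn_axis below -0.07 m and z of jar_lid in the frame of jar_mouth above 0.012 m), for 0.1 s.
At the end, for the whole second after the job is handed in: Only the fingers hold the lid (nothing of the carousel carries it): still, level within 0.12 rad, underside 17 to 35 mm above the rim, within 10 mm of straight over the jar. Carousel on its stop within 5 mm at the jar, tin standing on the disc, bystanders within 30 mm of their places (y of jar_mouth in the frame of turn_axis between -0.005 and 0.005 m and x of jar_mouth in the frame of turn_axis below -0.07 m and z of jar_lid in the frame of jar_mouth between 0.017 and 0.035 m and horizontal distance between jar_lid and jar_mouth below 0.01 m and angle between jar_lid's own z axis and vertical below 0.12 rad and linear speed of jar_lid below 0.03 m/s and contact force between the fingers and jar_lid above 1 N and contact force between jar_lid and turntable below 0.5 N and angle between tin's own z axis and vertical below 0.2 rad and height (world z) of tin between 0.024 and 0.045 m and distance of each of flux_tub, circuit_board, cutters, solder_spool, tip_cleaner, screwdriver from where it was at the start of the episode below 0.03 m); the arm keeps its last pose, push and grip.
It fails at once if the lid flies up more than 60 mm above the rim (z of jar_lid in the frame of jar_mouth above 0.06 m).
It fails at once if the lid is opened while the carousel is off its stop (z of jar_lid in the frame of jar_mouth above 0.012 m and (y of jar_mouth in the frame of turn_axis above 0.01 m or y of jar_mouth in the frame of turn_axis below -0.01 m or x of jar_mouth in the frame of turn_axis above -0.07 m)).
It fails at once if the tin is knocked over, lifted or off the disc (angle between tin's own z axis and vertical above 0.5 rad or height (world z) of tin below 0.02 m or height (world z) of tin above 0.055 m).
It fails at once if a bystander is pushed about (distance of any of flux_tub, circuit_board, cutters, solder_spool, tip_cleaner, screwdriver from where it was at the start of the episode above 0.03 m).
It also fails if it takes over 51 s, if anything falls off the work surface, if the arm or the gripper's body presses on something with over 40 N, if the wrist force passes 120 N, or if a joint passes its speed limit or range.

### The arm

A 6-joint arm with a two-finger parallel gripper is mounted at the origin on the work surface. World frame = base frame: x ahead of the robot, y to its left, z up, the work surface at z = 0. Lengths are in mm, angles in degrees, forces in N, time in s.
With the tool pointing down it reaches from about 375 to 750 mm from the base axis. Payload 9 kg.
Tool frame: the origin (TCP) lies at the very end of the fingers, on their centre line; the grasp point (between the pads) lies 19 mm behind it; z points along the fingers, x is the direction in which the jaws open and shut, and the axes are right-handed (so a half turn about z gives the same grasp; the last joint's range is limited). The gripper opens to 85 mm and grips with 20 to 120 N. Pads are 22 mm wide; open, the fingers measure 114 mm over their backs; the gripper's body (76 mm by 85 mm) begins 54 mm behind the grasp point. The pads swing forward as they close: fully open they stand 13 mm farther back than shut.
Start: joints at [-88.677, 5.964, 5.575, 89.605, 0, 77.527], TCP at [143.096, -582.718, 231.331] pointing down, gripper open.
Joint ranges: [-171.21, 171.21], [-48.23, 106.86], [-62.78, 66.21], [-105.2, 120.99], [-86.42, 89.51], [-180, 180]. Speed limits (degrees/s): [127.2, 127.2, 147.25, 180, 180, 180].

### API

Orientations are given as [roll, pitch, yaw] about the fixed x, y, z axes, in that order (R = Rz(yaw) Ry(pitch) Rx(roll)).
In Python, from cell import manip, imaging, spotter gives the robot as it stands.
- The arm moves only by the shell command python3 -m crank 'ROWS' [FORCE]. ROWS is JSON, a list of rows, each an object with "jaw": the closure in counts, from 0 (fully open) to 255 (shut); "travel": the shift along the tool's x, y, z in units of 40 mm (1.0 is 40 mm), a list of three; "rot": the turn, a rotation vector about the tool's x, y, z in units of 5 degrees (1.0 is 5 degrees), a list of three. A call has exactly 10 rows; each row is the pose to reach, as a shift and turn from the pose commanded when the call began, along the tool's axes at that moment; what a row does not reach only later rows make up. A row lasts 1/8 s, in which the tool goes at most 62.5 mm and 10.7 degrees, less where a joint would pass 70% of its speed; a pose out of reach is approached as far as the arm can. A call with a gripper value outside its range is refused whole. The fingers move at their own pace and stop on an object; FORCE is the grip in N (left out, the last holds). Time passes only in rows, so rows that repeat a pose let the fingers close, or fill a call up. It gives the time, the measured TCP pose, the force and the opening at its end, in the units of the state.
- manip.state(): the state, without advancing time (a new reading comes with each control period).
- imaging.capture(name): name is "scene" or "top"; returns the picture (420x560x3 uint8, blue, green, red); there is no depth.
- imaging.camera_params(name): a dict with "intrinsics" (3x3 intrinsics, pixels), "R" (3x3) and "t" (3): a world point X has camera coordinates R X + t. Camera axes: x right, y down, z forward; pixel columns grow to the right and rows downward; lengths in mm; the calibration is good to about 2 mm. A picture is of the moment at which its call begins. camera_params takes no time and is no camera call.
- manip.sign_off(): hands the job in, once; it reports no verdict.
Trained networks look in the newest picture that a camera, given by its name, has taken for a name from the list of things; names that differ only in an ending like _2 or _b are one class to them, and where a whole thing is asked for, a point or a joint stands for the part that bears it (a point fixed in the world has none). Each returns a list of dicts, best first, with "p" (0 to 1); they miss things now and then, are a little off and sometimes report something else, mostly with a low value. They report only what shows in the picture. A call takes as long as a camera call. They do not tell look-alikes from the thing itself.
- spotter.cut_out(camera, query): "region" (420x560 bool, what is visible of it) and "at" ([column, row] in pixels, amid what is visible of it).
- spotter.mark_of(camera, query): "at" ([column, row] in pixels: a listed point, or the origin of a listed thing).
The state is a dict: "time_s": time; "joint_positions": joint angles; "qd": joint speeds; "tau": joint torques, N m; "position": TCP position; "eef_rot": TCP orientation; "wrist_force": force on the tool from outside, world axes, zero at the start; "torque": the same for the moment, N m; "gripper_width": finger opening in mm.
Only numpy, scipy, OpenCV 4.12 (cv2) and the standard library are available. Lean on these libraries where they do the work, as an engineer would, in place of code of your own. Each camera call takes 0.05 s, during which the arm holds its last target. There are 200 camera calls.

## Working session

There is one attempt and no reset: what is moved stays moved. The work goes in short steps, Python scripts to look and compute and a shell command to move; the robot and the scene stay as the last step left them, time stands still between calls to the robot, and variables do not carry over. Pictures are saved under pics/ and viewed, on a budget of 10 in all, crops included, one or two more only if the job needs it, and the job is handed in when it is done.

```bash
mkdir -p pics; cat > h.py <<'E'
from cell import manip, imaging, spotter
import numpy as np, cv2
from scipy.spatial.transform import Rotation as Ro
def ray(cam,uv,z):
    p=imaging.camera_params(cam);K=np.array(p["intrinsics"]);R=np.array(p["R"]);t=np.array(p["t"]).ravel()
    d=R.T@np.linalg.inv(K)@np.array([uv[0],uv[1],1.]);c=-R.T@t
    return c+d*(z-c[2])/d[2]
def proj(cam,X):
    p=imaging.camera_params(cam);q=np.array(p["intrinsics"])@(np.array(p["R"])@np.array(X,float)+np.array(p["t"]).ravel());return q[:2]/q[2]
def marks(z):
    for cam in("scene","top"):
        imaging.capture(cam)
        for n,h in z.items():
            for m in spotter.mark_of(cam,n)[:4]:
                print(cam,n,round(m["p"],2),np.round(m["at"],1),ray(cam,m["at"],h).round(1)[:2])
def tool(T,yaw=None):
    s=manip.state();R=Ro.from_euler('xyz',s["eef_rot"],degrees=True)
    return R.inv().apply(np.array(T)-s["position"])/40
E
python3 - <<'E'
from h import *
marks({"turn_axis":30,"jar_mouth":105,"turn_knob":80,"lid_knob":138,"tin":30})
a=imaging.capture("scene");b=imaging.capture("top")
cv2.imwrite("pics/a.png",a);cv2.imwrite("pics/b.png",b)
s=manip.state();print(s)
E
```

```text
scene jar_mouth 0.73 [280.4 225.5] [588.1 -44.4]
scene jar_mouth 0.67 [283.1 232.5] [611.4 -51.8]
scene turn_knob 0.58 [253.1 210.7] [486.8 -71.9]
scene turn_knob 0.28 [129.6 296. ] [ 512.4 -499.5]
scene lid_knob 0.94 [235.6 318.2] [ 757.3 -309.4]
scene lid_knob 0.86 [279.6 226.8] [605.6 -59.7]
scene lid_knob 0.5 [387.1 145.8] [568.7 377.8]
scene tin 0.67 [320.3 251.4] [694.7  24. ]
scene tin 0.28 [362.8 222. ] [692.2 191.6]
top jar_mouth 0.7 [289.1 204.7] [609.4 -42.6]
top jar_mouth 0.15 [203.5 230. ] [515.5 250.4]
top turn_knob 0.57 [294.  240.8] [485.6 -62.7]
top lid_knob 0.75 [292.8 205.8] [602.8 -54.6]
top lid_knob 0.59 [356.7 176.3] [ 708.2 -269.8]
top tin 0.58 [276. 180.] [706.4   5.9]
{'time_s': 0.7, 'joint_positions': array([-8.86767799e+01,  5.96359802e+00,  5.57735549e+00,  8.96040064e+01,
       -1.07976447e-03,  7.75266494e+01]), 'qd': array([-0.08871091,  0.0033529 ,  0.01584863, -0.0416658 , -0.05655996,
        0.03638743]), 'tau': array([-2.96645594e-04, -5.56622529e+01,  5.03689456e+01,  2.97938077e-04,
       -2.98483528e-04, -1.91502886e-05]), 'position': array([ 143.0894399 , -582.74339282,  231.36362058]), 'eef_rot': array([ 1.79996840e+02, -9.28773742e-03, -7.62034291e+01]), 'wrist_force': array([ 0.12444096, -0.11781185,  0.14290504]), 'torque': array([ 0.0187527 , -0.04969308,  0.02450906]), 'gripper_width': 85.10279718724541}
```

View pics/a.png

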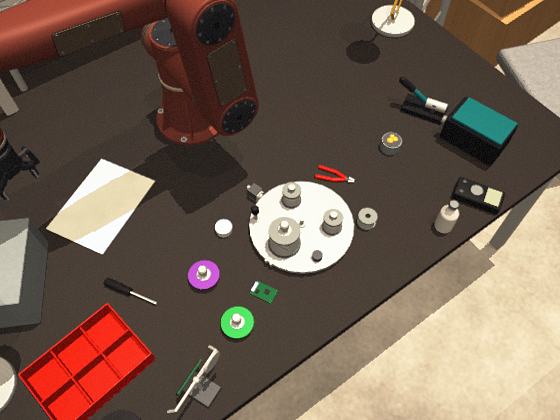

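View pics/b.png

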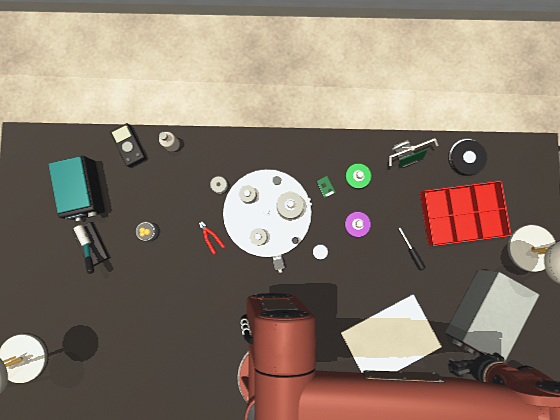

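The scene view shows the disc around (302,226), with the large jar at (284,236), the black knob at (254,211) and the catch at (254,190). In the top view the disc centre is at about (267,212), the jar at (291,205), the knob at (295,240), the catch at (279,263) and the tin at (277,181). The green and purple lids are decoys off the disc.

```bash
python3 - <<'E'
from h import *
from scipy.optimize import least_squares
C=[]
for cam,f,c0 in(("scene","a",(302,226)),("top","b",(267,212))):
    im=cv2.imread(f"pics/{f}.png");g=(im.min(2)>150).astype(np.uint8)
    n,l,st,ce=cv2.connectedComponentsWithStats(g)
    near=[i for i in range(1,n) if st[i,4]>1500 and np.hypot(*(ce[i]-c0))<40]
    m=np.isin(l,near).astype(np.uint8);pts=np.column_stack(np.nonzero(m))[:,::-1]
    h=cv2.convexHull(pts.astype(np.int32))[:,0]
    W=np.array([ray(cam,p,30)[:2] for p in h])
    r=least_squares(lambda q:np.hypot(*(W-q[:2]).T)-q[2],[600,0,160],loss="soft_l1",f_scale=2)
    print(cam,r.x.round(1),np.abs(r.fun).round(1).mean());C.append(r.x[:2])
print("catch",ray("top",(279,261),42)[:2],ray("scene",(255,190),42)[:2])
C=np.mean(C,0)
for n,p in dict(knob=(486.2,-67.3),lid=(604.2,-57),tin=(700,15),catch=(405,-25)).items():
    v=np.array(p)-C;print(n,np.hypot(*v),np.degrees(np.arctan2(v[1],v[0])))
big=cv2.resize(cv2.imread("pics/b.png")[150:290,200:340],None,fx=4.2,fy=4.2,interpolation=cv2.INTER_CUBIC);cv2.imwrite("pics/c.png",big)
E
```

```text
scene [586.1  34.1 159.9] 1.6871794871794872
top [586.6  36.3 159.9] 1.4552631578947366
catch [412.93250962 -11.66559555] [407.20918641 -12.12286284]
knob 143.2641596228583 -134.3359742596863
lid 93.88809263160984 -79.02295720235409
tin 115.45334064918454 -10.061490732971475
catch 191.04506125086792 -161.64200476181594
```

View pics/c.png

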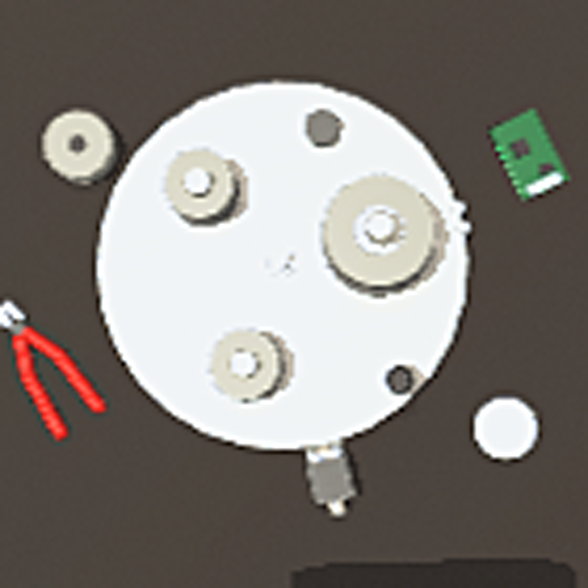

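Axis at about (586,35), catch direction about -165°, large jar at about -75° and knob at about -135°. The disc therefore has about 90° clockwise to go, and the knob ends near (487,136). First I move over the knob.

```bash
python3 -m crank '[{"jaw":0,"travel":[-1.05,-1.14,0],"rot":[0,0,-2.1]},{"jaw":0,"travel":[-2.1,-2.28,0],"rot":[0,0,-4.2]},{"jaw":0,"travel":[-3.15,-3.42,0],"rot":[0,0,-6.3]},{"jaw":0,"travel":[-4.2,-4.56,0],"rot":[0,0,-8.4]},{"jaw":0,"travel":[-5.25,-5.7,0],"rot":[0,0,-10.5]},{"jaw":0,"travel":[-6.3,-6.83,0],"rot":[0,0,-12.6]},{"jaw":0,"travel":[-7.35,-7.97,0],"rot":[0,0,-14.7]},{"jaw":0,"travel":[-8.4,-9.11,0],"rot":[0,0,-16.8]},{"jaw":0,"travel":[-9.45,-10.25,0],"rot":[0,0,-18.9]},{"jaw":0,"travel":[-10.5,-11.39,0],"rot":[0,0,-21]}]' 40
python3 - <<'E'
from h import *
s=manip.state();print(s["position"],s["eef_rot"],s["joint_positions"],tool([485.5,-66,131]))
E
```

```text
time_s: 1.95
position: [486.4, -64.3, 231.7]
eef_rot: [179.9, -0.0, 29.1]
wrist_force: [0.6, -1.2, -0.6]
gripper_width: 85.4
[486.39117603 -64.28188487 231.65601167] [ 1.79935095e+02 -3.55244094e-02  2.91459446e+01] [-2.28377108e+01 -1.32958687e+01 -1.29011403e+01  9.03217145e+01
 -1.19870271e-02  3.80163571e+01] [-0.04193823  0.0238128   2.51640336]
```

```bash
python3 -m crank '[{"jaw":60,"travel":[0,0,0.2],"rot":[0,0,-2.12]},{"jaw":80,"travel":[0,0,0.4],"rot":[0,0,-4.24]},{"jaw":100,"travel":[0,0,0.6],"rot":[0,0,-6.36]},{"jaw":100,"travel":[0,0,0.8],"rot":[0,0,-8.48]},{"jaw":100,"travel":[0,0,1.0],"rot":[0,0,-10.6]},{"jaw":100,"travel":[0,0,1.2],"rot":[0,0,-12.72]},{"jaw":100,"travel":[0,0,1.4],"rot":[0,0,-14.84]},{"jaw":100,"travel":[0,0,1.6],"rot":[0,0,-16.96]},{"jaw":100,"travel":[0,0,1.8],"rot":[0,0,-19.08]},{"jaw":100,"travel":[0,0,2],"rot":[0,0,-21.2]}]'
python3 - <<'E'
from h import *
s=manip.state();print(s["position"],s["eef_rot"],s["joint_positions"])
marks({"turn_knob":80})
a=imaging.capture("scene");b=imaging.capture("top")
f=lambda c:cv2.resize(c,(400,400),interpolation=cv2.INTER_CUBIC)
cv2.imwrite("pics/d.png",np.hstack([f(a[150:270,200:320]),f(b[180:300,230:350])]))
print(proj("scene",[486,-66,80]),proj("top",[486,-66,80]))
E
```

```text
time_s: 3.2
position: [485.4, -66.2, 151.2]
eef_rot: [180.0, 0.0, 135.1]
wrist_force: [-0.4, 0.1, 0.5]
gripper_width: 51.7
[485.44428593 -66.21831744 151.15426484] [1.79999267e+02 2.06222194e-02 1.35148937e+02] [-2.31017431e+01 -1.35804399e+01 -2.15039983e+01  8.20570158e+01
 -6.96052013e-03 -6.82506816e+01]
scene turn_knob 0.83 [255.3 209.4] [486.9 -64. ]
[254.58694421 209.52057342] [294.95855215 240.6938171 ]
```

View pics/d.png

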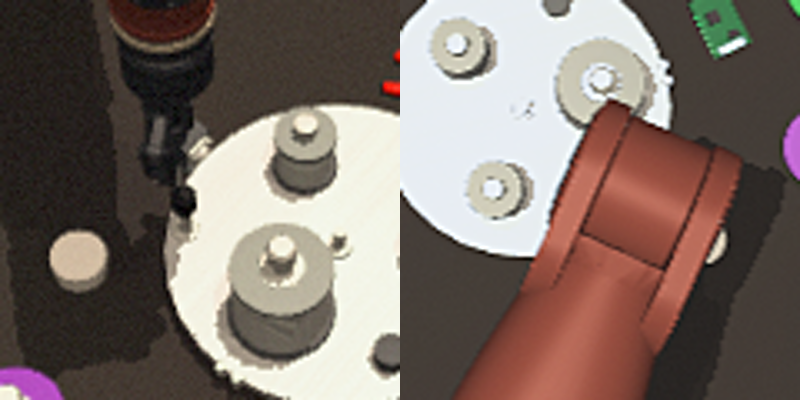

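```bash
python3 -m crank '[{"jaw":100,"travel":[0,0,0.25],"rot":[0,0,0]},{"jaw":100,"travel":[0,0,0.5],"rot":[0,0,0]},{"jaw":100,"travel":[0,0,0.75],"rot":[0,0,0]},{"jaw":100,"travel":[0,0,1],"rot":[0,0,0]},{"jaw":100,"travel":[0,0,1.25],"rot":[0,0,0]},{"jaw":100,"travel":[0,0,1.5],"rot":[0,0,0]},{"jaw":100,"travel":[0,0,1.75],"rot":[0,0,0]},{"jaw":100,"travel":[0,0,2.0],"rot":[0,0,0]},{"jaw":100,"travel":[0,0,2.25],"rot":[0,0,0]},{"jaw":100,"travel":[0,0,2.25],"rot":[0,0,0]}]'
cat >> h.py <<'E'
C=np.array([586.4,35.2])
def arc(p,yaw,psi,yaws,r=142.7):
    "rows (x,y in 40mm, rot z in 5deg) from pose p,yaw to circle points"
    R=Ro.from_euler('xyz',[180,0,yaw],degrees=True)
    for a,y in zip(psi,yaws):
        t=C+r*np.array([np.cos(np.radians(a)),np.sin(np.radians(a))])
        d=R.inv().apply([*(t-p[:2]),0])/40;print(d[:2].round(2),round((yaw-y)/5,2))
E
python3 - <<'E'
from h import *
p=[485.44,-66.2]
psi=np.linspace(-135,-221,21)[1:];yw=np.linspace(135.1,54.6,21)[1:]
arc(p,135.1,psi[:10],yw[:10])
E
```

```text
time_s: 4.75
position: [484.8, -65.9, 60.3]
eef_rot: [-180.0, -0.1, 134.8]
wrist_force: [0.1, 1.0, 0.3]
gripper_width: 51.9
[0.28 0.02] 0.81
[0.54 0.05] 1.61
[0.8 0.1] 2.42
[1.06 0.17] 3.22
[1.31 0.26] 4.03
[1.56 0.37] 4.83
[1.8  0.49] 5.64
[2.02 0.64] 6.44
[2.24 0.8 ] 7.24
[2.44 0.97] 8.05
```

```bash
python3 -m crank '[{"jaw":100,"travel":[0.28,0.02,0],"rot":[0,0,0.8]},{"jaw":100,"travel":[0.54,0.05,0],"rot":[0,0,1.6]},{"jaw":100,"travel":[0.8,0.1,0],"rot":[0,0,2.4]},{"jaw":100,"travel":[1.06,0.17,0],"rot":[0,0,3.2]},{"jaw":100,"travel":[1.31,0.26,0],"rot":[0,0,4.0]},{"jaw":100,"travel":[1.56,0.37,0],"rot":[0,0,4.8]},{"jaw":100,"travel":[1.8,0.49,0],"rot":[0,0,5.6]},{"jaw":100,"travel":[2.02,0.64,0],"rot":[0,0,6.4]},{"jaw":100,"travel":[2.24,0.8,0],"rot":[0,0,7.2]},{"jaw":100,"travel":[2.44,0.97,0],"rot":[0,0,8]}]'
python3 - <<'E'
from h import *
psi=np.linspace(-135,-221,21)[1:];yw=np.linspace(135.1,54.6,21)[1:]
p=C+142.7*np.array([np.cos(np.radians(psi[9])),np.sin(np.radians(psi[9]))])
s=manip.state();print(p,s["position"],s["eef_rot"])
arc(p,95,psi[10:],yw[10:])
marks({"turn_knob":80,"lid_knob":138,"tin":30})
E
```

```text
time_s: 6.0
position: [444.3, 30.5, 61.7]
eef_rot: [180.0, 0.0, 94.7]
wrist_force: [0.4, -1.5, -0.5]
gripper_width: 52.0
[443.78692898  30.21984182] [444.30420129  30.45339646  61.74489197] [1.79974295e+02 4.83475000e-02 9.46532772e+01]
[0.27 0.02] 0.84
[0.53 0.07] 1.64
[0.79 0.13] 2.45
[1.05 0.21] 3.25
[1.29 0.32] 4.06
[1.53 0.44] 4.86
[1.76 0.57] 5.67
[1.98 0.73] 6.47
[2.19 0.9 ] 7.28
[2.38 1.08] 8.08
scene turn_knob 0.69 [270.6 187.7] [450.3  18.4]
scene lid_knob 0.91 [269.3 211.1] [546.2 -53.1]
scene lid_knob 0.61 [202.9 272.4] [ 598.  -308.7]
scene lid_knob 0.6 [237.  317.9] [ 758.8 -306. ]
scene tin 0.43 [292.2 255.5] [656.3 -51.4]
top lid_knob 0.97 [360.2 222. ] [ 552.9 -282.6]
top lid_knob 0.67 [287.7 222.9] [544.6 -38.5]
top lid_knob 0.56 [358.5 171.5] [ 724.9 -275.9]
```

Disc follows nicely. Continuing the arc, stopping short of the detent.

```bash
python3 -m crank '[{"jaw":100,"travel":[0.27,0.02,0],"rot":[0,0,0.8]},{"jaw":100,"travel":[0.53,0.07,0],"rot":[0,0,1.6]},{"jaw":100,"travel":[0.79,0.13,0],"rot":[0,0,2.4]},{"jaw":100,"travel":[1.05,0.21,0],"rot":[0,0,3.2]},{"jaw":100,"travel":[1.29,0.32,0],"rot":[0,0,4.0]},{"jaw":100,"travel":[1.53,0.44,0],"rot":[0,0,4.8]},{"jaw":100,"travel":[1.76,0.57,0],"rot":[0,0,5.6]},{"jaw":100,"travel":[1.98,0.73,0],"rot":[0,0,6.4]},{"jaw":100,"travel":[2.19,0.9,0],"rot":[0,0,7.2]},{"jaw":100,"travel":[2.38,1.08,0],"rot":[0,0,8]}]'
python3 - <<'E'
from h import *
s=manip.state();print(s["position"],s["eef_rot"],s["wrist_force"])
psi=-221-np.arange(1,11)*0.6
p=C+142.7*np.array([np.cos(np.radians(-221)),np.sin(np.radians(-221))])
print(p);arc(p,54.8,psi,54.8+psi+221)
marks({"turn_knob":80,"lid_knob":138,"tin":30})
a=imaging.capture("scene");b=imaging.capture("top")
f=lambda c:cv2.resize(c,(400,400),interpolation=cv2.INTER_CUBIC)
cv2.imwrite("pics/e.png",np.hstack([f(a[150:290,220:360]),f(b[160:290,210:340])]))
E
```

```text
time_s: 7.65
position: [479.2, 128.9, 61.1]
eef_rot: [-180.0, 0.0, 54.7]
wrist_force: [-1.1, 0.3, 1.0]
gripper_width: 51.5
[479.15012848 128.85159603  61.07365187] [-1.79970675e+02  4.23474074e-02  5.46758148e+01] [-1.08811829  0.32649336  1.01496282]
[478.7029429  128.81962344]
[0.04 0.  ] 0.12
[0.07 0.01] 0.24
[0.11 0.01] 0.36
[0.15 0.02] 0.48
[0.19 0.02] 0.6
[0.22 0.03] 0.72
[0.26 0.04] 0.84
[0.3  0.04] 0.96
[0.33 0.05] 1.08
[0.37 0.06] 1.2
scene turn_knob 0.57 [301.  176.3] [471.5 119.5]
scene lid_knob 0.92 [271.9 191. ] [494.4  -6.9]
scene lid_knob 0.88 [237.6 317.2] [ 758.1 -303.7]
scene lid_knob 0.84 [203.9 269. ] [ 591.  -301.2]
scene lid_knob 0.2 [267.7 240.6] [ 621.8 -112.3]
scene tin 0.58 [270.5 240. ] [576. -73.]
top turn_knob 0.69 [242.6 245.1] [466.7 116.5]
top lid_knob 0.89 [359.  220.6] [ 557.6 -278.5]
top lid_knob 0.72 [356.1 171.5] [ 724.7 -267.7]
top lid_knob 0.7 [276.7 232.1] [512.8  -2.2]
top tin 0.61 [300.8 215.9] [576.8 -87.1]
```

View pics/e.png

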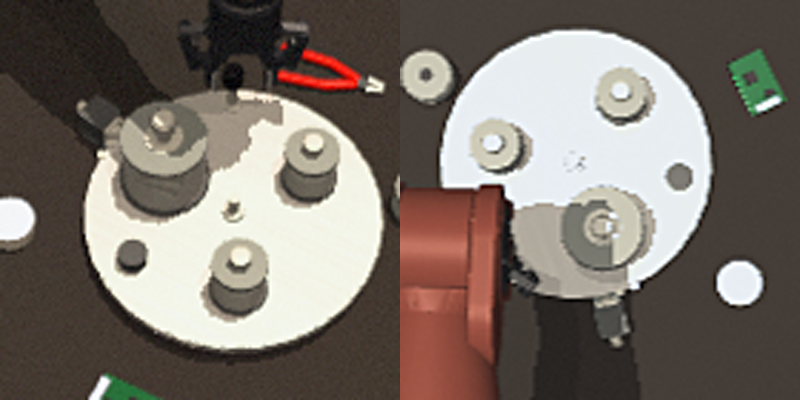

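```bash
python3 -m crank '[{"jaw":100,"travel":[0.04,0,0],"rot":[0,0,0.1]},{"jaw":100,"travel":[0.07,0.01,0],"rot":[0,0,0.2]},{"jaw":100,"travel":[0.11,0.01,0],"rot":[0,0,0.4]},{"jaw":100,"travel":[0.15,0.02,0],"rot":[0,0,0.5]},{"jaw":100,"travel":[0.19,0.02,0],"rot":[0,0,0.6]},{"jaw":100,"travel":[0.22,0.03,0],"rot":[0,0,0.7]},{"jaw":100,"travel":[0.22,0.03,0],"rot":[0,0,0.7]},{"jaw":100,"travel":[0.22,0.03,0],"rot":[0,0,0.7]},{"jaw":100,"travel":[0.22,0.03,0],"rot":[0,0,0.7]},{"jaw":100,"travel":[0.22,0.03,0],"rot":[0,0,0.7]}]'
python3 - <<'E'
from h import *
s=manip.state();print(s["position"],s["eef_rot"],s["wrist_force"])
v=s["position"][:2]-C;print(np.hypot(*v),np.degrees(np.arctan2(v[1],v[0]))-360)
marks({"turn_knob":80,"lid_knob":138})
E
```

```text
time_s: 9.4
position: [485.4, 135.4, 61.3]
eef_rot: [180.0, -0.0, 51.3]
wrist_force: [0.5, -1.5, 0.1]
gripper_width: 52.1
[485.39991121 135.36622328  61.32659316] [ 1.79985678e+02 -6.48536365e-03  5.12967222e+01] [ 0.5302885  -1.49894152  0.13778167]
142.24728546566317 -224.76250148235545
scene turn_knob 0.94 [303.8 176.5] [477.3 126. ]
scene turn_knob 0.31 [264.4 294.1] [ 725.9 -199. ]
scene lid_knob 0.88 [203.4 271.1] [ 595.5 -305.6]
scene lid_knob 0.63 [273.8 193.6] [505.1  -7.7]
top turn_knob 0.76 [241.6 240.4] [482.9 120.4]
top lid_knob 0.82 [360.3 223.1] [ 549.2 -282.9]
top lid_knob 0.81 [356.7 174. ] [ 716.1 -269.8]
top lid_knob 0.69 [274.  233.2] [508.9   6.8]
```

```bash
python3 -m crank '[{"jaw":100,"travel":[0.02,0,0],"rot":[0,0,0.05]},{"jaw":100,"travel":[0.04,0,0],"rot":[0,0,0.1]},{"jaw":100,"travel":[0.06,0,0],"rot":[0,0,0.2]},{"jaw":100,"travel":[0.08,0.01,0],"rot":[0,0,0.25]},{"jaw":100,"travel":[0.1,0.01,0],"rot":[0,0,0.3]},{"jaw":100,"travel":[0.12,0.01,0],"rot":[0,0,0.4]},{"jaw":100,"travel":[0.12,0.01,0],"rot":[0,0,0.4]},{"jaw":100,"travel":[0.12,0.01,0],"rot":[0,0,0.4]},{"jaw":100,"travel":[0.12,0.01,0],"rot":[0,0,0.4]},{"jaw":100,"travel":[0.12,0.01,0],"rot":[0,0,0.4]}]'
python3 - <<'E'
from h import *
s=manip.state()
v=s["position"][:2]-C;print(np.hypot(*v),np.degrees(np.arctan2(v[1],v[0]))-360)
E
```

```text
time_s: 10.95
position: [488.4, 138.7, 61.2]
eef_rot: [180.0, 0.0, 49.3]
wrist_force: [-2.4, -4.1, 1.4]
gripper_width: 51.9
142.492980364383 -226.56139548608294
```

```bash
python3 -m crank '[{"jaw":100,"travel":[0.02,0,0],"rot":[0,0,0.05]},{"jaw":100,"travel":[0.04,0,0],"rot":[0,0,0.1]},{"jaw":100,"travel":[0.06,0,0],"rot":[0,0,0.2]},{"jaw":100,"travel":[0.08,0.01,0],"rot":[0,0,0.25]},{"jaw":100,"travel":[0.1,0.01,0],"rot":[0,0,0.3]},{"jaw":100,"travel":[0.1,0.01,0],"rot":[0,0,0.3]},{"jaw":100,"travel":[0.1,0.01,0],"rot":[0,0,0.3]},{"jaw":100,"travel":[0.1,0.01,0],"rot":[0,0,0.3]},{"jaw":100,"travel":[0.1,0.01,0],"rot":[0,0,0.3]},{"jaw":100,"travel":[0.1,0.01,0],"rot":[0,0,0.3]}]'
python3 - <<'E'
from h import *
s=manip.state()
v=s["position"][:2]-C;print(np.hypot(*v),np.degrees(np.arctan2(v[1],v[0]))-360)
marks({"turn_knob":80,"lid_knob":138})
E
```

```text
time_s: 12.2
position: [491.5, 141.7, 61.3]
eef_rot: [180.0, 0.0, 47.8]
wrist_force: [-1.0, -0.1, -0.4]
gripper_width: 51.8
142.6299521794523 -228.2845525612631
scene turn_knob 0.68 [306.  178.1] [486.1 127.9]
scene lid_knob 0.94 [236.6 315.8] [ 753.5 -303.7]
scene lid_knob 0.88 [204.1 271. ] [ 596.3 -303.9]
scene lid_knob 0.79 [274.5 193.5] [506.1  -5.9]
top turn_knob 0.81 [237.1 242. ] [477. 136.]
top lid_knob 0.88 [273.3 233.8] [506.9   9.1]
top lid_knob 0.82 [359.7 222.4] [ 551.5 -280.9]
top lid_knob 0.78 [357.6 170.2] [ 729.3 -272.8]
top lid_knob 0.48 [411.1 250.5] [ 461.1 -453.3]
```

```bash
python3 -m crank '[{"jaw":30,"travel":[0,0,0],"rot":[0,0,0]},{"jaw":30,"travel":[0,0,0],"rot":[0,0,0]},{"jaw":30,"travel":[0,0,-0.2],"rot":[0,0,0]},{"jaw":30,"travel":[0,0,-0.6],"rot":[0,0,0]},{"jaw":30,"travel":[0,0,-1.2],"rot":[0,0,0]},{"jaw":30,"travel":[0,0,-1.9],"rot":[0,0,0]},{"jaw":30,"travel":[0,0,-2.6],"rot":[0,0,0]},{"jaw":30,"travel":[0,0,-3.3],"rot":[0,0,0]},{"jaw":30,"travel":[0,0,-4],"rot":[0,0,0]},{"jaw":30,"travel":[0,0,-4],"rot":[0,0,0]}]'
python3 - <<'E'
from h import *
marks({"turn_knob":80,"lid_knob":138,"jar_mouth":105,"tin":30})
a=imaging.capture("scene");b=imaging.capture("top")
f=lambda c:cv2.resize(c,(400,400),interpolation=cv2.INTER_CUBIC)
cv2.imwrite("pics/f.png",np.hstack([f(a[160:260,230:330]),f(b[190:290,220:320])]))
E
```

```text
time_s: 13.75
position: [492.9, 141.7, 224.9]
eef_rot: [179.8, -0.2, 47.8]
wrist_force: [-0.1, 0.1, -0.1]
gripper_width: 75.5
scene turn_knob 0.57 [302.7 175.6] [472.5 125.3]
scene turn_knob 0.37 [387.6 146.4] [542.8 415.6]
scene lid_knob 0.89 [238.2 318.2] [ 761.3 -304. ]
scene lid_knob 0.57 [274.2 194. ] [507.   -7.6]
scene jar_mouth 0.73 [276.5 199.7] [509.6  -1.7]
scene jar_mouth 0.57 [273.2 194.8] [489.7   0.5]
scene tin 0.42 [269.1 238.4] [569.1 -73.2]
top turn_knob 0.93 [242.4 243.8] [471.2 117.3]
top lid_knob 0.86 [359.4 219.7] [ 560.6 -279.8]
top lid_knob 0.73 [273.9 234.3] [505.2   7.1]
top lid_knob 0.63 [272.1 233.7] [507.1  13.2]
top jar_mouth 0.59 [274.7 233.9] [507.5   4.9]
top tin 0.48 [301.1 216.2] [575.7 -88.3]
```

View pics/f.png

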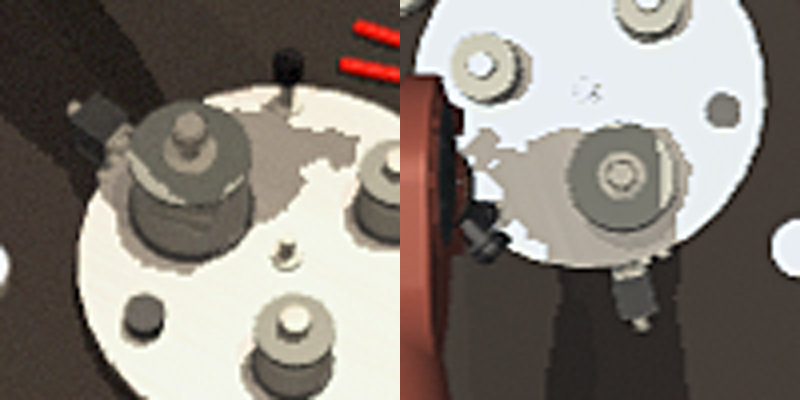

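```bash
python3 - <<'E'
from h import *
def P(f,r,z):
    return [*(C+r*np.array([np.cos(np.radians(f)),np.sin(np.radians(f))])),z]
for f in (-216,-219,-222,-225,-228):
    print(f,"knob",proj("scene",P(f,142,80)).round(1),proj("top",P(f,142,80)).round(1),"lid",proj("scene",P(f+60,85,138)).round(1),proj("top",P(f+60,85,138)).round(1),"lidtop",proj("top",P(f+60,85,150)).round(1),"tin",proj("top",P(f+120,120,51)).round(1),proj("scene",P(f+120,120,51)).round(1))
E
```

```text
-216 knob [300.8 176.4] [242.  243.7] lid [276.8 193. ] [275.8 233.3] lidtop [275.8 233.2] tin [300.2 216.3] [266.9 238.1]
-219 knob [303.2 176.5] [240.4 242.4] lid [277.6 191.9] [274.6 233.8] lidtop [274.5 233.7] tin [300. 218.] [265.9 236.4]
-222 knob [305.6 176.6] [238.8 240.9] lid [278.5 190.9] [273.3 234.2] lidtop [273.3 234.1] tin [299.6 219.7] [265.  234.8]
-225 knob [307.9 176.9] [237.3 239.4] lid [279.4 189.9] [272.1 234.5] lidtop [272.  234.4] tin [299.2 221.4] [264.2 233.1]
-228 knob [310.3 177.2] [235.9 237.9] lid [280.4 188.9] [270.8 234.8] lidtop [270.7 234.7] tin [298.6 223.1] [263.5 231.3]
```

The picture and the marks agree that the knob is at about -217°. The disc rolled back from the crest of the detent when I let go, so it hasn't clicked in yet. I'll push again and go past the crest this time.

```bash
python3 -m crank '[{"jaw":30,"travel":[-0.35,-0.01,0],"rot":[0,0,-0.4]},{"jaw":30,"travel":[-0.63,-0.02,0],"rot":[0,0,-0.8]},{"jaw":30,"travel":[-0.63,-0.02,0.8],"rot":[0,0,-0.8]},{"jaw":30,"travel":[-0.63,-0.02,1.6],"rot":[0,0,-0.8]},{"jaw":30,"travel":[-0.63,-0.02,2.4],"rot":[0,0,-0.8]},{"jaw":30,"travel":[-0.63,-0.02,3.2],"rot":[0,0,-0.8]},{"jaw":50,"travel":[-0.63,-0.02,3.7],"rot":[0,0,-0.8]},{"jaw":100,"travel":[-0.63,-0.02,4.1],"rot":[0,0,-0.8]},{"jaw":100,"travel":[-0.63,-0.02,4.1],"rot":[0,0,-0.8]},{"jaw":100,"travel":[-0.63,-0.02,4.1],"rot":[0,0,-0.8]}]'
python3 - <<'E'
from h import *
s=manip.state();p=s["position"];v=p[:2]-C;print(np.hypot(*v),np.degrees(np.arctan2(v[1],v[0]))-360)
psi=np.linspace(-221,-228.5,8);arc(p,s["eef_rot"][2],psi,psi+5.6+270)
E
```

```text
time_s: 15.6
position: [474.6, 123.5, 58.1]
eef_rot: [179.9, -0.0, 51.8]
wrist_force: [0.6, -0.6, -0.1]
gripper_width: 52.1
142.50669553544216 -218.2966874400873
[ 0.17 -0.  ] -0.56
[0.23 0.  ] -0.35
[0.3  0.01] -0.13
[0.37 0.01] 0.08
[0.43 0.02] 0.3
[0.5  0.03] 0.51
[0.57 0.04] 0.73
[0.63 0.05] 0.94
```

```bash
python3 -m crank '[{"jaw":100,"travel":[0.1,0,-0.05],"rot":[0,0,-0.5]},{"jaw":100,"travel":[0.17,0,-0.05],"rot":[0,0,-0.5]},{"jaw":100,"travel":[0.23,0,-0.05],"rot":[0,0,-0.3]},{"jaw":100,"travel":[0.3,0.01,-0.05],"rot":[0,0,-0.1]},{"jaw":100,"travel":[0.37,0.01,-0.05],"rot":[0,0,0.1]},{"jaw":100,"travel":[0.43,0.02,-0.05],"rot":[0,0,0.3]},{"jaw":100,"travel":[0.5,0.03,-0.05],"rot":[0,0,0.5]},{"jaw":100,"travel":[0.57,0.04,-0.05],"rot":[0,0,0.7]},{"jaw":100,"travel":[0.6,0.05,-0.05],"rot":[0,0,0.9]},{"jaw":100,"travel":[0.63,0.05,-0.05],"rot":[0,0,0.9]}]'
python3 - <<'E'
from h import *
s=manip.state();p=s["position"];v=p[:2]-C;print(np.hypot(*v),np.degrees(np.arctan2(v[1],v[0]))-360)
marks({"turn_knob":80,"tin":30})
s=manip.state();print(s["wrist_force"],s["position"])
E
```

```text
time_s: 16.85
position: [490.9, 142.1, 59.1]
eef_rot: [-180.0, 0.0, 47.3]
wrist_force: [-3.8, -1.7, 0.7]
gripper_width: 51.4
143.35950460500482 -228.23634793293286
scene turn_knob 0.76 [304.1 174.5] [471.8 131.4]
scene tin 0.47 [264.9 236.4] [556.  -79.4]
top turn_knob 0.89 [239.6 242.7] [474.8 127.2]
top tin 0.65 [301.  220.4] [560.4 -88.2]
[-0.42893087 -1.16871053 -0.96868421] [491.38039977 142.11520169  59.30644905]
```

```bash
python3 -m crank '[{"jaw":100,"travel":[0.02,0,0],"rot":[0,0,0.05]},{"jaw":100,"travel":[0.04,0,0],"rot":[0,0,0.1]},{"jaw":100,"travel":[0.06,0,0],"rot":[0,0,0.15]},{"jaw":100,"travel":[0.08,0.01,0],"rot":[0,0,0.25]},{"jaw":100,"travel":[0.1,0.01,0],"rot":[0,0,0.3]},{"jaw":100,"travel":[0.12,0.01,0],"rot":[0,0,0.35]},{"jaw":100,"travel":[0.12,0.01,0],"rot":[0,0,0.35]},{"jaw":100,"travel":[0.12,0.01,0],"rot":[0,0,0.35]},{"jaw":100,"travel":[0.12,0.01,0],"rot":[0,0,0.35]},{"jaw":100,"travel":[0.12,0.01,0],"rot":[0,0,0.35]}]'
python3 - <<'E'
from h import *
s=manip.state();p=s["position"];v=p[:2]-C;print(np.hypot(*v),np.degrees(np.arctan2(v[1],v[0]))-360)
marks({"turn_knob":80,"tin":30,"lid_knob":138})
s=manip.state();print(s["wrist_force"],s["position"])
b=imaging.capture("top");a=imaging.capture("scene")
f=lambda c:cv2.resize(c,(400,400),interpolation=cv2.INTER_CUBIC)
cv2.imwrite("pics/g.png",np.hstack([f(a[150:250,230:330]),f(b[190:290,220:320])]))
E
```

```text
time_s: 18.4
position: [494.7, 145.3, 59.2]
eef_rot: [180.0, 0.0, 45.5]
wrist_force: [-0.3, 0.9, -0.4]
gripper_width: 52.5
143.31749124522605 -230.21143863988866
scene turn_knob 0.89 [308.1 176.8] [486.1 136.1]
scene tin 0.4 [265.3 233.4] [548.3 -72.5]
scene lid_knob 0.78 [275.5 189.2] [495.5   5.3]
scene lid_knob 0.66 [203.3 266.5] [ 583.7 -298.6]
top lid_knob 0.87 [360.  224.4] [ 544.8 -281.9]
top lid_knob 0.81 [272.5 232.7] [510.5  11.9]
top lid_knob 0.73 [358.9 175. ] [ 712.8 -277.3]
[0.5549725  0.20289273 0.00232868] [494.70565053 145.32517122  59.26843574]
```

View pics/g.png

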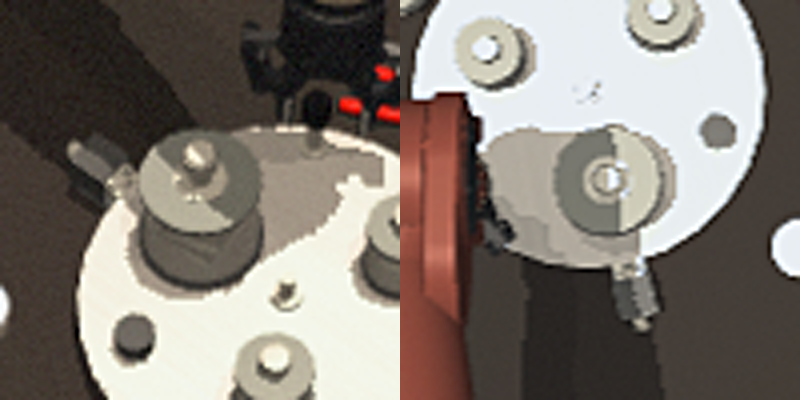

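The knob is now at (308,177) in the scene view, which is about -225°. It sits free between the fingers with no force, so the disc appears to be on its stop. I release, lift and check.

```bash
python3 -m crank '[{"jaw":60,"travel":[0,0,0],"rot":[0,0,0]},{"jaw":60,"travel":[0,0,0],"rot":[0,0,0]},{"jaw":60,"travel":[0,0,-0.3],"rot":[0,0,0]},{"jaw":60,"travel":[0,0,-0.9],"rot":[0,0,0]},{"jaw":60,"travel":[0,0,-1.7],"rot":[0,0,0]},{"jaw":60,"travel":[0,0,-2.5],"rot":[0,0,0]},{"jaw":60,"travel":[0,0,-3.2],"rot":[0,0,0]},{"jaw":60,"travel":[0,0,-3.8],"rot":[0,0,0]},{"jaw":60,"travel":[0,0,-4],"rot":[0,0,0]},{"jaw":60,"travel":[0,0,-4],"rot":[0,0,0]}]'
python3 - <<'E'
from h import *
marks({"turn_knob":80,"tin":30,"lid_knob":138})
b=imaging.capture("top")[180:290,210:320].astype(int)
# tin blob centre and lid top in last top picture
g=imaging.capture("top"); cv2.imwrite("pics/h.png",g); cv2.imwrite("pics/hs.png",imaging.capture("scene"))
s=manip.state();print(s["position"],s["eef_rot"],s["joint_positions"],tool([504.5,13.5,180]))
E
```

```text
time_s: 20.15
position: [494.9, 145.3, 219.6]
eef_rot: [180.0, -0.0, 45.5]
wrist_force: [0.1, 0.1, 0.5]
gripper_width: 65.3
scene turn_knob 0.55 [308.9 180.8] [499.5 129. ]
scene tin 0.63 [265.7 234. ] [550.7 -72.7]
scene lid_knob 0.96 [277.9 192. ] [507.7   5.2]
scene lid_knob 0.87 [235.6 318.1] [ 757.1 -309.2]
top turn_knob 0.77 [236.6 240.8] [481.2 137.9]
top turn_knob 0.57 [412.4 251. ] [ 459.2 -475.6]
top tin 0.54 [301.2 222.6] [552.5 -89. ]
top lid_knob 0.98 [359.8 222. ] [ 552.9 -281.2]
top lid_knob 0.97 [357.8 174.3] [ 715.2 -273.5]
top lid_knob 0.95 [274.4 232.7] [510.6   5.5]
top lid_knob 0.22 [235.4 239.1] [486.3 136. ]
[494.68446504 145.33159085 219.15061269] [-1.79999129e+02  9.24368428e-03  4.55432703e+01] [ 1.81744667e+00 -8.93480832e+00 -1.03551157e+01  8.85869747e+01
 -5.75982844e-03  4.62741768e+01] [-2.18044674  2.48344173  0.97907935]
```

```bash
python3 -m crank '[{"jaw":60,"travel":[-0.3,0.35,0.1],"rot":[0,0,0.8]},{"jaw":60,"travel":[-0.7,0.8,0.2],"rot":[0,0,1.8]},{"jaw":60,"travel":[-1.1,1.26,0.3],"rot":[0,0,2.8]},{"jaw":60,"travel":[-1.5,1.72,0.4],"rot":[0,0,3.8]},{"jaw":60,"travel":[-1.9,2.17,0.6],"rot":[0,0,4.8]},{"jaw":60,"travel":[-2.1,2.4,0.8],"rot":[0,0,5.6]},{"jaw":60,"travel":[-2.2,2.52,0.9],"rot":[0,0,6.2]},{"jaw":60,"travel":[-2.2,2.52,0.98],"rot":[0,0,6.2]},{"jaw":60,"travel":[-2.2,2.52,0.98],"rot":[0,0,6.2]},{"jaw":60,"travel":[-2.2,2.52,0.98],"rot":[0,0,6.2]}]'
python3 - <<'E'
from h import *
marks({"lid_knob":138,"jar_mouth":105,"turn_knob":80})
a=imaging.capture("scene")
cv2.imwrite("pics/i.png",cv2.resize(a[140:240,230:330],(600,600),interpolation=cv2.INTER_CUBIC))
for q in ((505,12,138),(505,12,150),(505,12,112)): print(q,proj("scene",q))
s=manip.state();print(s["position"],s["eef_rot"])
E
```

```text
time_s: 21.95
position: [505.1, 12.0, 180.2]
eef_rot: [180.0, -0.0, 14.6]
wrist_force: [-0.2, 0.4, -0.2]
gripper_width: 65.3
scene lid_knob 0.75 [203.8 270.6] [ 594.9 -304. ]
scene lid_knob 0.75 [234.8 317.7] [ 755.  -310.3]
scene lid_knob 0.63 [275.2 192. ] [503.   -1.1]
scene jar_mouth 0.74 [275.8 196.7] [499.8   2.8]
top lid_knob 0.92 [361.4 220.2] [ 559.1 -286.6]
top lid_knob 0.63 [355.4 173.9] [ 716.4 -265.4]
top lid_knob 0.61 [318.7 255.5] [ 437.7 -144.4]
top turn_knob 0.94 [235.8 239.2] [486.7 140.8]
(505, 12, 138) [279.22731965 190.24643672]
(505, 12, 150) [279.19616388 187.96795857]
(505, 12, 112) [279.29346354 195.08366042]
[505.04977398  11.9598448  180.0682014 ] [1.79994465e+02 2.07355966e-04 1.45508613e+01]
```

View pics/i.png

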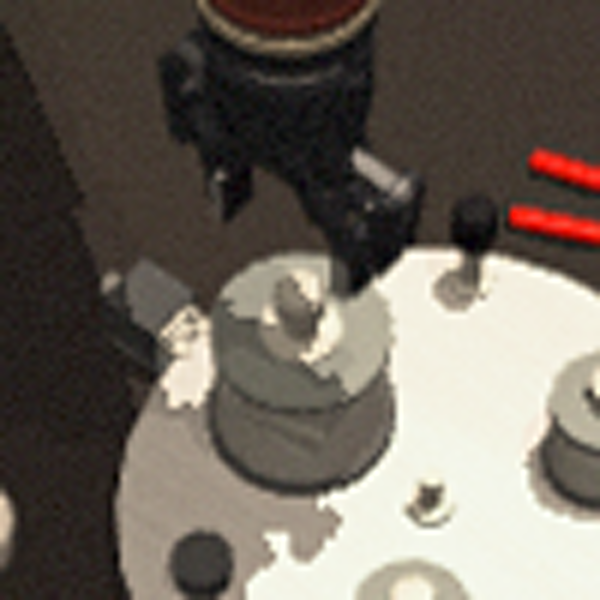

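The knob is centred at pixel (279.5,190), and (505,12,138) projects to (279.2,190.2). The fingers straddle it, so I descend.

```bash
python3 -m crank '[{"jaw":60,"travel":[0,0,0.3],"rot":[0,0,0]},{"jaw":60,"travel":[0,0,0.6],"rot":[0,0,0]},{"jaw":60,"travel":[0,0,0.9],"rot":[0,0,0]},{"jaw":60,"travel":[0,0,1.2],"rot":[0,0,0]},{"jaw":60,"travel":[0,0,1.4],"rot":[0,0,0]},{"jaw":60,"travel":[0,0,1.56],"rot":[0,0,0]},{"jaw":130,"travel":[0,0,1.56],"rot":[0,0,0]},{"jaw":162,"travel":[0,0,1.56],"rot":[0,0,0]},{"jaw":162,"travel":[0,0,1.56],"rot":[0,0,0]},{"jaw":162,"travel":[0,0,1.56],"rot":[0,0,0]}]' 30
```

```text
time_s: 23.65
position: [505.2, 11.9, 118.0]
eef_rot: [180.0, -0.0, 14.5]
wrist_force: [-0.2, -0.1, 1.3]
gripper_width: 31.1
```

```bash
python3 - <<'E'
from h import *
marks({"turn_knob":80,"tin":30})
s=manip.state();print(s["wrist_force"],s["torque"],s["position"],s["gripper_width"])
E
```

```text
scene turn_knob 0.71 [308.4 175.9] [483.9 139. ]
scene tin 0.69 [267.6 235.3] [557.7 -70.7]
top tin 0.57 [299.7 221.2] [557.4 -83.5]
[-0.29079597  0.72724618 -0.05945392] [-0.04345146 -0.02561476  0.05286801] [505.03768583  11.94813823 117.69188536] 31.05955703857844
```

```bash
python3 -m crank '[{"jaw":170,"travel":[0,0,0],"rot":[0,0,0]},{"jaw":180,"travel":[0,0,0],"rot":[0,0,0]},{"jaw":200,"travel":[0,0,0],"rot":[0,0,0]},{"jaw":255,"travel":[0,0,0],"rot":[0,0,0]},{"jaw":255,"travel":[0,0,0],"rot":[0,0,0]},{"jaw":255,"travel":[0,0,0],"rot":[0,0,0]},{"jaw":255,"travel":[0,0,0],"rot":[0,0,0]},{"jaw":255,"travel":[0,0,0],"rot":[0,0,0]},{"jaw":255,"travel":[0,0,0],"rot":[0,0,0]},{"jaw":255,"travel":[0,0,0],"rot":[0,0,0]}]' 30
```

```text
time_s: 25.2
position: [505.4, 11.9, 118.0]
eef_rot: [180.0, -0.0, 14.5]
wrist_force: [6.0, 1.7, 4.6]
gripper_width: 24.9
```

```bash
python3 -m crank '[{"jaw":255,"travel":[0.01,0,0],"rot":[0,0,0]},{"jaw":255,"travel":[0.02,0,0],"rot":[0,0,0]},{"jaw":255,"travel":[0.02,0,0],"rot":[0,0,0]},{"jaw":255,"travel":[0.02,0,0],"rot":[0,0,0]},{"jaw":255,"travel":[0.02,0,0],"rot":[0,0,0]},{"jaw":255,"travel":[0.02,0,-0.01],"rot":[0,0,0]},{"jaw":255,"travel":[0.02,0,-0.02],"rot":[0,0,0]},{"jaw":255,"travel":[0.02,0,-0.03],"rot":[0,0,0]},{"jaw":255,"travel":[0.02,0,-0.04],"rot":[0,0,0]},{"jaw":255,"travel":[0.02,0,-0.05],"rot":[0,0,0]}]' 80
python3 - <<'E'
from h import *
marks({"turn_knob":80,"tin":30})
s=manip.state();print(s["wrist_force"],s["torque"],s["position"],s["gripper_width"])
E
```

```text
time_s: 26.45
position: [505.2, 12.3, 118.8]
eef_rot: [-180.0, 0.1, 14.6]
wrist_force: [1.6, -0.6, -6.0]
gripper_width: 23.3
scene turn_knob 0.67 [310.4 178.1] [494.2 138.9]
scene tin 0.62 [262.7 233.8] [544.8 -79.6]
scene tin 0.38 [267.2 293.8] [ 711.8 -181.3]
top turn_knob 0.72 [236.  239.5] [485.6 140.1]
top turn_knob 0.66 [410.7 249.1] [ 465.6 -469.8]
[ 0.49629697 -0.45255356 -6.27345717] [ 0.02255838 -0.43646565 -0.03296615] [505.46123398  12.24156039 119.29064873] 23.546045510605556
```

Extrapolated to zero grip force the opening is 25.9 mm, which matches the 26 mm knob. The seal is loading up at 6 N, so I continue slowly.

```bash
python3 -m crank '[{"jaw":255,"travel":[0,0,-0.015],"rot":[0,0,0]},{"jaw":255,"travel":[0,0,-0.03],"rot":[0,0,0]},{"jaw":255,"travel":[0,0,-0.045],"rot":[0,0,0]},{"jaw":255,"travel":[0,0,-0.06],"rot":[0,0,0]},{"jaw":255,"travel":[0,0,-0.075],"rot":[0,0,0]},{"jaw":255,"travel":[0,0,-0.09],"rot":[0,0,0]},{"jaw":255,"travel":[0,0,-0.105],"rot":[0,0,0]},{"jaw":255,"travel":[0,0,-0.12],"rot":[0,0,0]},{"jaw":255,"travel":[0,0,-0.135],"rot":[0,0,0]},{"jaw":255,"travel":[0,0,-0.15],"rot":[0,0,0]}]' 80
```

```text
time_s: 28.0
position: [506.4, 12.0, 126.6]
eef_rot: [180.0, -0.1, 14.5]
wrist_force: [0.3, 0.6, -2.0]
gripper_width: 23.6
```

```bash
python3 -m crank '[{"jaw":255,"travel":[0,0,-0.03],"rot":[0,0,0]},{"jaw":255,"travel":[0,0,-0.07],"rot":[0,0,0]},{"jaw":255,"travel":[0,0,-0.12],"rot":[0,0,0]},{"jaw":255,"travel":[0,0,-0.17],"rot":[0,0,0]},{"jaw":255,"travel":[0,0,-0.22],"rot":[0,0,0]},{"jaw":255,"travel":[0,0,-0.27],"rot":[0,0,0]},{"jaw":255,"travel":[0,0,-0.32],"rot":[0,0,0]},{"jaw":255,"travel":[0,0,-0.37],"rot":[0,0,0]},{"jaw":255,"travel":[0,0,-0.41],"rot":[0,0,0]},{"jaw":255,"travel":[0,0,-0.41],"rot":[0,0,0]}]' 80
python3 - <<'E'
from h import *
marks({"turn_knob":80,"tin":30,"jar_lid":130,"jar_mouth":105,"lid_knob":163})
a=imaging.capture("scene");b=imaging.capture("top")
f=lambda c:cv2.resize(c,(400,400),interpolation=cv2.INTER_CUBIC)
cv2.imwrite("pics/j.png",np.hstack([f(a[140:240,230:330]),f(b[190:290,220:320])]))
s=manip.state();print(s["position"],s["eef_rot"],s["wrist_force"],s["torque"],s["gripper_width"])
E
```

```text
time_s: 29.25
position: [505.9, 12.1, 142.2]
eef_rot: [180.0, -0.0, 14.5]
wrist_force: [-0.2, -1.0, -1.8]
gripper_width: 23.3
scene tin 0.54 [266.2 233.2] [549.3 -69.9]
scene jar_lid 0.96 [242.3 324.1] [ 777.9 -303.2]
scene jar_lid 0.91 [275.1 192.9] [ 5.011e+02 -2.000e-01]
scene jar_lid 0.83 [204.8 276.3] [ 607.  -309.6]
scene jar_mouth 0.68 [279.9 196.8] [507.3  12.5]
scene lid_knob 0.8 [234.9 317.8] [ 764.2 -313.8]
scene lid_knob 0.69 [276.9 187.8] [507.7   2. ]
top turn_knob 0.77 [234.8 241.3] [479.3 144.1]
top turn_knob 0.53 [220.  187.2] [668.7 202.4]
top tin 0.38 [298.5 222.9] [551.2 -79.3]
top jar_lid 0.95 [355.7 224.2] [ 545.6 -268.9]
top jar_lid 0.91 [360.8 173.6] [ 719.2 -285.2]
top lid_knob 0.96 [357.3 173.6] [ 713.2 -267.3]
top lid_knob 0.84 [360. 221.] [ 554.7 -277.2]
top lid_knob 0.68 [323.8 186.7] [ 666.6 -156. ]
[505.81144885  12.134386   142.08759601] [ 1.79994945e+02 -2.74753959e-04  1.45455826e+01] [-0.81818326 -0.19281624 -2.00044007] [ 0.03154903 -0.06229826 -0.00443142] 23.157167181801533
```

View pics/j.png

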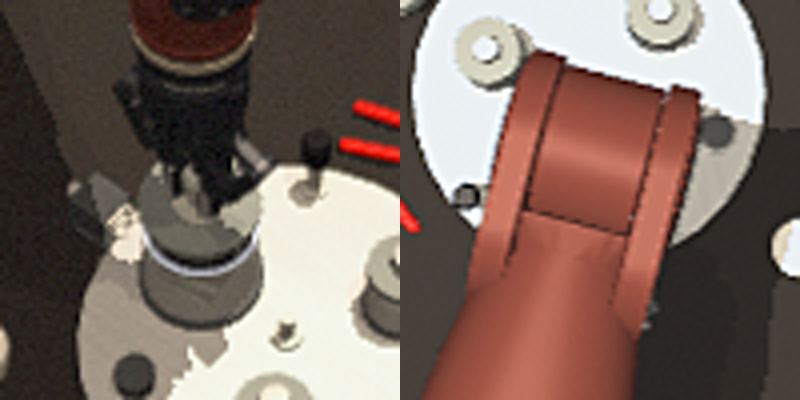

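The picture shows the lid about 5 px (about 25 mm) higher than when shut, with an open gap below it. The wrist carries only the lid's 2 N weight. The disc is still on its stop (tin at (266,233), about -225°) and the tin is standing, so I hand in.

```bash
python3 -c "
from cell import manip
print(manip.sign_off())"
```

```text
the job is handed in; nothing more can be done
None
```

I handed the job in at about 30 s of the 51 s allowed. The carousel is on its stop and the gripper holds the large jar's lid about 24 mm above the rim. The hand-in reports no verdict.

**Turning:** I pushed the knob clockwise through about 90°. The first push stopped at the crest of the detent, and the disc rolled back when I opened the fingers. The camera marks showed this, so I pushed again, past the crest, and it clicked in. After that the knob and tin marks stayed at the stop position, within the networks' scatter.

**Lifting:** I gripped the lid knob at 80 N and lifted slowly. The seal let go within the first 8 mm of lift.

**Last checks:**
- **Weight:** the wrist force was -2.0 N in z, which is the lid's weight alone, so the ring no longer touches it.
- **Height:** the tool rose about 24 mm from its grip height. The picture agrees, with the lid about 5 px higher than when shut and an open gap below it.
- **Level and position:** the tool was vertical, and its x, y position was within about 1 mm of where it gripped the lid.
- **Tin and bystanders:** the tin was standing on the disc. I saw nothing disturbed, but did not measure the other things on the bench.

**Disagreements:** the networks' marks scattered by 5 to 10 mm. In the last check the top camera could not see the lid under the arm, and the scene camera's mark for the lid knob was about 10 mm off the tool position. I relied on the picture, the force readings and the arm's own position instead.

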